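Check the bottle caps and shelve the bottles

TASK

Some of the three square bottles leaning in the rack have loose caps, which nobody can see: tug each cap straight up off its bottle to find out, and screw the loose ones clockwise until snug before the bottle leaves the rack. Do not wring a cap that is already tight. Set each bottle down gently, upright, in a bay of its own on the low shelf, let go, and leave the can, the cardboard ring and the screwdriver as they are.

Things in the scene. Friction and masses are not known exactly. Their poses are not given: they have to be found in the camera images.
- rack: Fixed painted steel rack, origin under its middle on the bench. Three pockets 60 mm square inside, in a row along its y, floor centres at x 0, y -92, 0, 92, z 40 mm. Pockets lean 24 deg (0.42 rad): bottle tops lean to the rack's -x. Along the lean the dividers are 36, the low-side wall 44, the high-side wall 22 mm tall; a bottle comes out along its own axis. Footprint 105 x 276 mm.
- shelf: Fixed low painted steel shelf, origin under its middle on the bench. Level deck 40 mm above the bench, 94 mm deep (x) inside, three bays in a row, centres at y = -92, 0, 92 mm, each 88 mm wide; lips 18 mm tall (tops 58 mm above the bench) in front, behind and between the bays. Open above.
- nozzle: Round extraction nozzle standing upright between rack and shelf, fixed; foot radius 45 mm, pipe radius 24 mm, flared hood of radius 40 mm, overall 156 mm tall. Origin under its centre on the bench.
- can: Bystander: loose upright steel can, 56 mm across, 85 mm tall; origin at the centre of its underside.
- roll: Bystander: cardboard ring lying flat, 80 mm across, 24 mm tall; origin at the centre of its underside.
- driver: Bystander: loose screwdriver lying on the bench in front of the nozzle, along its x axis.
- bottle_a: Loose square white plastic bottle with black screw cap, 56 x 56 mm in plan, body 84 mm tall, 116 mm to the cap's top, 0.28 to 0.48 kg. Origin: centre of its underside; z along the bottle to the cap, x and y square to its sides. Starts in any pocket of the rack, which keeps it from turning. A loose cap cannot be seen.
- grip_a (a point): Point on the axis of the cap of bottle_a, at mid-height of the cap's ribbed rim, 104 mm above the bottle's underside: the place to grip. The cap is a 40 mm wide, 26 mm tall round knob; its x and y axes lie anywhere.
- cap_a: Threaded core of the cap of bottle_a, origin 90 mm above the bottle's underside; its x and y lie anywhere. Tightens clockwise seen from above the cap, taking 0.06 N m until snug. A loose cap is 0.8 to 1.2 rad short of snug: a turn of about 1.3 rad makes it snug. Let the cap down on its seat before turning.
- mouth_a (a point): Centre of the mouth of bottle_a, 90 mm above its underside; its x and y axes lie anywhere.
- lift_a (a joint): How far the cap of bottle_a is pulled up off its seat (m); 0 at rest, loose or tight. A loose cap lifts freely by 5 mm and then takes the bottle along; a snug cap has under 1.5 mm of play and the bottle comes with it at once.
- strain_a (a joint): How far the rim of the cap of bottle_a is wrung against its thread (rad), 0 at rest, negative clockwise. Past snug it resists like a spring, 0.5 N m/rad, and springs back when let go (if still held out of the rack, the bottle turns instead: let go and grip afresh first). It cracks beyond 0.8 rad; a turn that large on a tight cap does that.
- bottle_b: Loose square white plastic bottle with black screw cap, 56 x 56 mm in plan, body 84 mm tall, 116 mm to the cap's top, 0.28 to 0.48 kg. Origin: centre of its underside; z along the bottle to the cap, x and y square to its sides. Starts in any pocket of the rack, which keeps it from turning. A loose cap cannot be seen.
- grip_b (a point): Point on the axis of the cap of bottle_b, at mid-height of the cap's ribbed rim, 104 mm above the bottle's underside: the place to grip. The cap is a 40 mm wide, 26 mm tall round knob; its x and y axes lie anywhere.
- cap_b: Threaded core of the cap of bottle_b, origin 90 mm above the bottle's underside; its x and y lie anywhere. Tightens clockwise seen from above the cap, taking 0.06 N m until snug. A loose cap is 0.8 to 1.2 rad short of snug: a turn of about 1.3 rad makes it snug. Let the cap down on its seat before turning.
- mouth_b (a point): Centre of the mouth of bottle_b, 90 mm above its underside; its x and y axes lie anywhere.
- lift_b (a joint): How far the cap of bottle_b is pulled up off its seat (m); 0 at rest, loose or tight. A loose cap lifts freely by 5 mm and then takes the bottle along; a snug cap has under 1.5 mm of play and the bottle comes with it at once.
- strain_b (a joint): How far the rim of the cap of bottle_b is wrung against its thread (rad), 0 at rest, negative clockwise. Past snug it resists like a spring, 0.5 N m/rad, and springs back when let go (if still held out of the rack, the bottle turns instead: let go and grip afresh first). It cracks beyond 0.8 rad; a turn that large on a tight cap does that.
- bottle_c: Loose square white plastic bottle with black screw cap, 56 x 56 mm in plan, body 84 mm tall, 116 mm to the cap's top, 0.28 to 0.48 kg. Origin: centre of its underside; z along the bottle to the cap, x and y square to its sides. Starts in any pocket of the rack, which keeps it from turning. A loose cap cannot be seen.
- grip_c (a point): Point on the axis of the cap of bottle_c, at mid-height of the cap's ribbed rim, 104 mm above the bottle's underside: the place to grip. The cap is a 40 mm wide, 26 mm tall round knob; its x and y axes lie anywhere.
- cap_c: Threaded core of the cap of bottle_c, origin 90 mm above the bottle's underside; its x and y lie anywhere. Tightens clockwise seen from above the cap, taking 0.06 N m until snug. A loose cap is 0.8 to 1.2 rad short of snug: a turn of about 1.3 rad makes it snug. Let the cap down on its seat before turning.
- mouth_c (a point): Centre of the mouth of bottle_c, 90 mm above its underside; its x and y axes lie anywhere.
- lift_c (a joint): How far the cap of bottle_c is pulled up off its seat (m); 0 at rest, loose or tight. A loose cap lifts freely by 5 mm and then takes the bottle along; a snug cap has under 1.5 mm of play and the bottle comes with it at once.
- strain_c (a joint): How far the rim of the cap of bottle_c is wrung against its thread (rad), 0 at rest, negative clockwise. Past snug it resists like a spring, 0.5 N m/rad, and springs back when let go (if still held out of the rack, the bottle turns instead: let go and grip afresh first). It cracks beyond 0.8 rad; a turn that large on a tight cap does that.
Not all that is in view belongs to the job. Leave any red look-alike of the bottle_c alone. What is shaped like the bottle_b but green or red is not meant.

How it is judged (in metres and radians):
On the way:
1. a loose cap is found by a tug: some cap is pulled more than 2.5 mm up off its seat while its bottle is still in the rack (((value of joint lift_a above 0.0025 m and distance between bottle_a and rack below 0.13 m) or (value of joint lift_b above 0.0025 m and distance between bottle_b and rack below 0.13 m) or (value of joint lift_c above 0.0025 m and distance between bottle_c and rack below 0.13 m))), for 0.1 s.
At the end, for the whole second after the job is handed in: All three bottles stand at rest on the shelf's deck, each in a bay (within 30 mm of the bays' centre line, at deck height, within 5 deg of upright), every cap within 0.2 rad of snug and down on its seat (x of bottle_a in the frame of shelf between -0.03 and 0.03 m and y of bottle_a in the frame of shelf between -0.13 and 0.13 m and z of bottle_a in the frame of shelf between 0.036 and 0.045 m and angle between each of bottle_a, bottle_b, bottle_c's own z axis and vertical below 0.09 rad and linear speed of each of bottle_a, bottle_b, bottle_c below 0.02 m/s and angle between the x axis of cap_a and the x axis of mouth_a, either way round below 0.2 rad and value of joint each of lift_a, lift_b, lift_c below 0.0015 m and x of bottle_b in the frame of shelf between -0.03 and 0.03 m and y of bottle_b in the frame of shelf between -0.13 and 0.13 m and z of bottle_b in the frame of shelf between 0.036 and 0.045 m and angle between the x axis of cap_b and the x axis of mouth_b, either way round below 0.2 rad and x of bottle_c in the frame of shelf between -0.03 and 0.03 m and y of bottle_c in the frame of shelf between -0.13 and 0.13 m and z of bottle_c in the frame of shelf between 0.036 and 0.045 m and angle between the x axis of cap_c and the x axis of mouth_c, either way round below 0.2 rad); the robot touches nothing.
It fails at once if the can, the cardboard ring or the screwdriver is pushed away by more than 40 mm, or the can or ring knocked over (distance of any of can, roll, driver from where it was at the start of the episode above 0.04 m or angle between any of can, roll's own z axis and vertical above 0.35 rad).
It fails at once if a cap is wrung by more than 0.8 rad and cracks (value of joint any of strain_a, strain_b, strain_c below -0.8 rad).
It fails at once if a bottle is taken out of the rack while its cap is still loose (more than 0.3 rad short of snug) ((angle between the x axis of cap_a and the x axis of mouth_a, either way round above 0.3 rad and height (world z) of bottle_a above 0.075 m) or (angle between the x axis of cap_b and the x axis of mouth_b, either way round above 0.3 rad and height (world z) of bottle_b above 0.075 m) or (angle between the x axis of cap_c and the x axis of mouth_c, either way round above 0.3 rad and height (world z) of bottle_c above 0.075 m)).
It fails at once if a bottle is banged or dropped onto the shelf (more than 80 N) (contact force between any of bottle_a, bottle_b, bottle_c and shelf above 80 N).
It fails at once if a bottle is tipped by more than 63 degrees (angle between any of bottle_a, bottle_b, bottle_c's own z axis and vertical above 1.1 rad).
It also fails if it takes over 72 s, if anything falls off the work surface, if the arm or the gripper's body presses on something with over 40 N, if the wrist force passes 120 N, or if a joint passes its speed limit or range.

ROBOT

A 6-joint arm with a two-finger parallel gripper is mounted at the origin on the work surface. World frame = base frame: x ahead of the robot, y to its left, z up, the work surface at z = 0. Lengths are in mm, angles in degrees, forces in N, time in s.
With the tool pointing down it reaches from about 300 to 850 mm from the base axis. Payload 4.2 kg.
Tool frame: the origin (TCP) lies at the very end of the fingers, on their centre line; the grasp point (between the pads) lies 19 mm behind it; z points along the fingers, y is the line along which they close (so a half turn about z gives the same grasp; the last joint's range is limited). The gripper opens to 91 mm and grips with 3 to 60 N. Pads are 32 mm wide; open, the fingers measure 118 mm over their backs; the gripper's body (76 mm by 178 mm) begins 60 mm behind the grasp point.
Start: joints at [-72.823, 18.312, 89.639, -0, 72.044, -1.146], TCP at [180.77, -545.862, 213.976] pointing down, gripper open.
Joint ranges: [-177.97, 177.97], [-48.28, 115.42], [12.27, 149.76], [-77.06, 257.06], [2.81, 150.46], [-146.56, 146.56]. Speed limits (degrees/s): [147.25, 147.25, 180, 180, 180, 180].

INTERFACE

Orientations are given as [roll, pitch, yaw] about the fixed x, y, z axes, in that order (R = Rz(yaw) Ry(pitch) Rx(roll)).
In Python, from workcell import env, eyes gives the robot as it stands.
- The arm moves only by the tool send_rows, never from a script. Its argument "targets" is text: rows parted by semicolons, each of 7 numbers parted by spaces: the shift along the tool's x, y, z in m, then the turn, a rotation vector about the tool's x, y, z in degrees, then the opening in per cent of the stroke, from 0 (shut) to 100 (fully open). A call has 1 to 12 rows; each row is the pose to reach, as a shift and turn from the pose commanded when the call began, along the tool's axes at that moment; what a row does not reach only later rows make up. A row lasts 1/12 s, in which the tool goes at most 41.7 mm and 7.16 degrees, less where a joint would pass 70% of its speed; a pose out of reach is approached as far as the arm can. A call with a gripper value outside its range is refused whole. The fingers move at their own pace and stop on an object; "grip_force" is the grip in N (left out, the last holds). Time passes only in rows, so rows that repeat a pose let the fingers close. It gives the time, the measured TCP pose, the force, the opening and the grip force at its end, in the units of the state.
- env.state(): the state, without advancing time (a new reading comes with each control period).
- eyes.grab_frame(name): name is "scene" or "top" or "wrist"; returns a dict with "image" (400x640x3 uint8, blue, green, red), "fovy" (degrees; the focal length in pixels is half the picture's height over the tangent of half this angle, whatever the lens; pixels are square), "cx", "cy" (the principal point, pixels), "eye" and "attitude" of the camera in the world. Camera axes: x right, y up, looking along -z (the intrinsics and any distortion apply to the point x, -y, -z); pixel columns grow to the right and rows downward; lengths in mm; the calibration is good to about 2 mm. A picture is of the moment at which its call begins. There is no depth.
- env.job_done(): hands the job in; it is judged then, once.
The state is a dict: "time_s": time; "qpos": joint angles; "qvel": joint speeds; "effort": joint torques, N m; "ee_pos": TCP position; "ee_rot": TCP orientation; "force": force on the tool from outside, world axes, zero at the start; "torque": the same for the moment, N m; "gripper_width": finger opening in mm; "gripper_force": force on a finger pad.
Only numpy, scipy, OpenCV 4.12 (cv2) and the standard library are available. Lean on these libraries where they do the work, as an engineer would, in place of code of your own. Each camera call takes 0.05 s, during which the arm holds its last target. There are 200 camera calls.

## Working session

There is one attempt and no reset: what is moved stays moved. The work goes in short steps, Python scripts to look and compute and a tool call to move; the robot and the scene stay as the last step left them, time stands still between calls to the robot, and variables do not carry over. Pictures are saved under pics/ and viewed, at most 10 in all, crops included, and the job is handed in when it is done.

Besides the shell and the picture viewer there is one more tool, called after "Request:" as name(argument=value, ...), one argument or row to a line, values as JSON. send_rows: Moves the arm, as the interface text tells. Its arguments: {"type":"object","properties":{"targets":{"type":"string"},"grip_force":{"type":"number"}},"required":["targets"]}

```bash
mkdir -p pics; ls
python3 - <<'E'
from workcell import env, eyes
import cv2
for n in("scene","top"):
    f=eyes.grab_frame(n); cv2.imwrite(f"pics/{n}0.png",f["image"])
    print(n,{k:v for k,v in f.items() if k!="image"})
print(env.state())
E
```

```text
pics
scene {'fovy': 48.99180207729778, 'cx': 316.3968912049841, 'cy': 199.32297616329356, 'eye': array([1372.60120671, -322.53308042,  878.38947839]), 'attitude': array([47.1178531 , -0.75047888, 74.90208459])}
top {'fovy': 53.43697161469178, 'cx': 318.13726806832767, 'cy': 196.4462616942705, 'eye': array([ 381.94944621,  -74.96692916, 1283.81968352]), 'attitude': array([  9.83680239,  -1.4616827 , -89.36669201])}
{'time_s': 0.1, 'qpos': array([-7.28260331e+01,  1.83473737e+01,  8.96971131e+01, -1.73599177e-03,
        7.20436790e+01, -1.14501195e+00]), 'qvel': array([-0.05926895, -0.08516202, -0.15137103, -0.00130025, -0.09594401,
       -0.11858169]), 'effort': array([-1.17261952e-04, -4.13331771e+01, -2.32509327e+01,  7.28605594e-02,
        4.21808346e-02, -7.11369285e-05]), 'ee_pos': array([ 180.59910898, -545.44713177,  213.22601383]), 'ee_rot': array([-1.79911819e+02, -1.11527633e-04,  1.83195152e+01]), 'force': array([ 0.51798154, -0.54696629,  0.42510636]), 'torque': array([ 0.02541055, -0.0295185 ,  0.02891522]), 'gripper_force': 0.0, 'gripper_width': 91.7037885582411}
```

View pics/scene0.png

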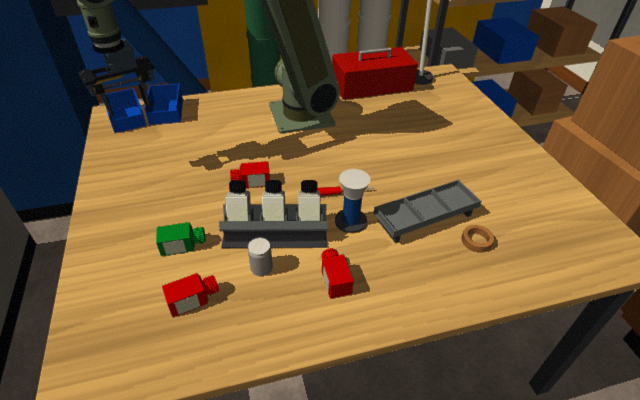

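View pics/top0.png

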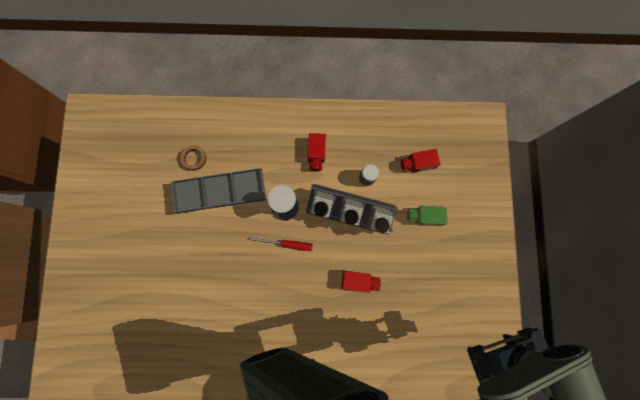

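Run:
```python
import cv2
a=cv2.imread("pics/top0.png")[150:255,165:405]
cv2.imwrite("pics/topc.png",cv2.resize(a,None,fx=3.333,fy=3.333,interpolation=cv2.INTER_CUBIC))
b=cv2.imread("pics/scene0.png")[165:275,200:500]
cv2.imwrite("pics/scenec.png",cv2.resize(b,(800,293),interpolation=cv2.INTER_CUBIC))
```

```text
(no output)
```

View pics/topc.png

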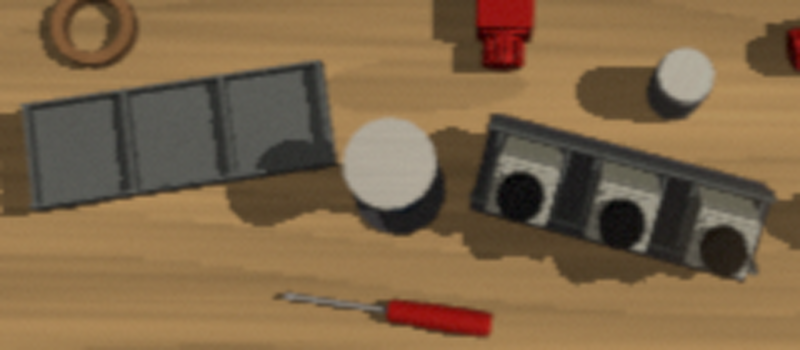

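View pics/scenec.png

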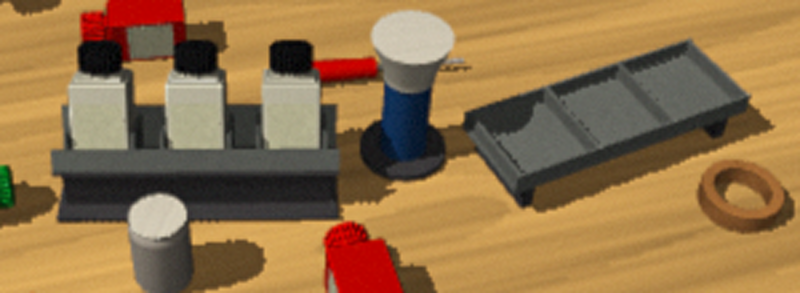

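```bash
cat > h.py <<'E'
import numpy as np, cv2
from scipy.spatial.transform import Rotation as R
CAM={"scene":(48.99180207729778,316.3968912,199.32297616,[1372.60120671,-322.53308042,878.38947839],[47.1178531,-0.75047888,74.90208459]),
"top":(53.43697161,318.13726807,196.44626169,[381.94944621,-74.96692916,1283.81968352],[9.83680239,-1.4616827,-89.36669201])}
def cam(f):
    if isinstance(f,str): f=CAM[f]
    else: f=(f["fovy"],f["cx"],f["cy"],f["eye"],f["attitude"])
    return 200/np.tan(np.radians(f[0]/2)),f[1],f[2],np.array(f[3]),R.from_euler("xyz",f[4],degrees=True).as_matrix()
def ray(c,uv):
    F,cx,cy,e,M=cam(c); d=M@np.array([(uv[0]-cx)/F,-(uv[1]-cy)/F,-1]); return e,d/np.linalg.norm(d)
def proj(c,p):
    F,cx,cy,e,M=cam(c); q=(np.atleast_2d(p)-e)@M; return np.c_[cx-F*q[:,0]/q[:,2],cy+F*q[:,1]/q[:,2]]
def tri(obs):
    A=0;b=0
    for c,uv in obs:
        e,d=ray(c,uv);P=np.eye(3)-np.outer(d,d);A=A+P;b=b+P@e
    x=np.linalg.solve(A,b); return x,[np.linalg.norm(np.cross(x-ray(c,uv)[0],ray(c,uv)[1])) for c,uv in obs]
def plane(c,uv,z):
    e,d=ray(c,uv); return e+d*(z-e[2])/d[2]
E
python3 - <<'E'
from h import *
np.set_printoptions(precision=1,suppress=True)
T=lambda p:(np.array(p)+.5)/3.3333+[165,150]-.5
S=lambda p:(np.array(p)+.5)/2.6667+[200,165]-.5
for n,t,s in [("capL",(520,199),(293,48)),("capM",(622,226),(197,48)),("capR",(724,253),(100,48)),
 ("shelf1",(24,104),(748,98)),("shelf2",(322,62),(523,190)),("shelf3",(336,165),(467,115)),("shelf4",(35,210),(690,42)),("nozzle",(390,163),(413,35)),("can",(685,75),(160,213)),("roll",(93,27),(745,185))]:
    print(n,*tri([("top",T(t)),("scene",S(s))]),plane("top",T(t),58),plane("scene",S(s),58))
print("rack far wall corners",plane("top",T((490,118)),60),plane("top",T((770,190)),60), plane("scene",S((52,155)),60),plane("scene",S((339,155)),60), plane("scene",S((60,218)),0),plane("scene",S((339,218)),0))
print("driver",plane("top",T((280,296)),5),plane("top",T((490,325)),5))
E
```

```text
capL [ 542.9 -108.3  140.9] [np.float64(1.3706737570332113), np.float64(1.3706737570332053)] [ 554.2 -112.2   58. ] [450.  -82.8  58. ]
capM [ 520.4 -197.7  141. ] [np.float64(1.0228332944420413), np.float64(1.0228332944420595)] [ 530.2 -207.6   58. ] [ 424.7 -182.5   58. ]
capR [ 497.8 -287.2  141.1] [np.float64(0.21679522855338307), np.float64(0.2167952285533267)] [ 506.2 -302.8   58. ] [ 399.3 -282.9   58. ]
shelf1 [638.3 355.5  53.9] [np.float64(0.41888032769667), np.float64(0.41888032769659495)] [637.3 353.7  58. ] [642.  352.7  58. ]
shelf2 [688.2  82.4  40.1] [np.float64(3.4386165173319823), np.float64(3.4386165173321825)] [682.5  76.9  58. ] [703.3  77.1  58. ]
shelf3 [585.9  63.4  50. ] [np.float64(2.2718006861520013), np.float64(2.271800686152022)] [583.8  60.3  58. ] [593.8  61.9  58. ]
shelf4 [539.3 341.   51. ] [np.float64(2.3890877006576097), np.float64(2.3890877006577145)] [537.4 336.3  58. ] [546.4 338.   58. ]
nozzle [570.3   3.9 156.4] [np.float64(0.8123098660188699), np.float64(0.8123098660188449)] [586.5  10.   58. ] [461.1  49.3  58. ]
can [ 669.6 -263.2   84.6] [np.float64(0.880401619893612), np.float64(0.8804016198935134)] [ 675.8 -268.3   58. ] [ 646.2 -260.4   58. ]
roll [723.7 307.9  23.3] [np.float64(3.1922149808926648), np.float64(3.1922149808923677)] [712.8 294.4  58. ] [750.3 285.8  58. ]
rack far wall corners [630.6 -83.1  60. ] [ 565.9 -346.8   60. ] [ 548.6 -349.    60. ] [617.5 -79.8  60. ] [ 576.8 -352.2    0. ] [645.4 -86.    0. ]
driver [464.5 115.4   5. ] [439.3 -86.2   5. ]
```

```bash
cat >> h.py <<'E'
YAW=np.radians(-14.1)
RX=np.array([np.cos(YAW),np.sin(YAW),0]);RY=np.array([-np.sin(YAW),np.cos(YAW),0]);Z=np.array([0,0,1.])
def rackR(turn=0,lean=24):   # turn: + = ccw seen from above the cap (tool -z axis)
    a=np.radians(lean);s,c=np.sin(a),np.cos(a)
    M=np.c_[RY,c*RX+s*Z,s*RX-c*Z]
    return M@R.from_euler("z",-turn,degrees=True).as_matrix()
U=np.cos(np.radians(24))*Z-np.sin(np.radians(24))*RX
def row(G,M,cur=None):  # grasp point target -> shift (m) + rotvec (deg) from measured pose
    from workcell import env
    s=env.state(); C=R.from_euler("xyz",s["ee_rot"],degrees=True).as_matrix()
    T=np.array(G)+19*M[:,2]
    d=C.T@(T-s["ee_pos"])/1000; r=R.from_matrix(C.T@M).as_rotvec(degrees=True)
    print("row",np.round(d,4),np.round(r,2),"force",s["force"].round(2),"q",s["qpos"].round(0))
def pose():
    from workcell import env
    s=env.state(); C=R.from_euler("xyz",s["ee_rot"],degrees=True).as_matrix()
    return s["ee_pos"]-19*C[:,2],C,s
E
python3 - <<'E'
from h import *
row(np.array([520.4,-197.7,143])+120*U,rackR())
E
```

```text
row [ 0.3972 -0.2454 -0.0217] [-22.01  12.01 -56.72] force [ 0.52 -0.55  0.43] q [-73.  18.  90.  -0.  72.  -1.]
```

Request:
send_rows(
  targets="0.3972 -0.2454 -0.0217 -22 12 -56.7 100;0.3972 -0.2454 -0.0217 -22 12 -56.7 100;0.3972 -0.2454 -0.0217 -22 12 -56.7 100;0.3972 -0.2454 -0.0217 -22 12 -56.7 100;0.3972 -0.2454 -0.0217 -22 12 -56.7 100;0.3972 -0.2454 -0.0217 -22 12 -56.7 100;0.3972 -0.2454 -0.0217 -22 12 -56.7 100;0.3972 -0.2454 -0.0217 -22 12 -56.7 100;0.3972 -0.2454 -0.0217 -22 12 -56.7 100;0.3972 -0.2454 -0.0217 -22 12 -56.7 100;0.3972 -0.2454 -0.0217 -22 12 -56.7 100;0.3972 -0.2454 -0.0217 -22 12 -56.7 100",
)

```text
time_s: 1.1
ee_pos: [483.3, -183.6, 236.1]
ee_rot: [155.9, -0.0, 76.2]
force: [0.2, -1.2, 0.0]
gripper_width: 91.2
gripper_force: 0.0
```

Run:
```python
from h import *
from workcell import eyes
row(np.array([520.4,-197.7,143])+120*U,rackR())
f=eyes.grab_frame("wrist"); cv2.imwrite("pics/w1.png",f["image"]); print(f["eye"],f["attitude"],f["fovy"])
import pickle; pickle.dump({k:f[k] for k in("eye","attitude","fovy","cx","cy")},open("w1.pkl","wb"))
```

```text
row [-0.0047 -0.0019  0.    ] [ 0.11 -0.13  0.26] force [ 0.21 -1.19  0.05] q [-25.   1. 113.   7.  43. -15.]
[433.60806734 -92.59199957 392.1093906 ] [-15.82638344 -24.10220806 -13.77005356] 59.09667179338068
```

View pics/w1.png

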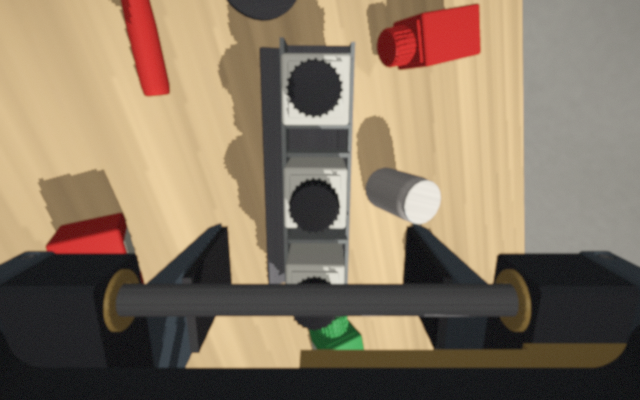

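Request:
send_rows(
  targets="0.0875 0 0 0 0 0 100;0.0875 0 0 0 0 0 100;0.0875 0 0 0 0 0 100;0.0875 0 0 0 0 0 100",
)

```text
time_s: 1.48
ee_pos: [501.9, -101.4, 235.1]
ee_rot: [156.0, 0.1, 76.1]
force: [0.2, -1.0, 0.2]
gripper_width: 91.1
gripper_force: 0.0
```

Run:
```python
from h import *
from workcell import eyes
f=eyes.grab_frame("wrist"); cv2.imwrite("pics/w2.png",f["image"])
import pickle; pickle.dump({k:f[k] for k in("eye","attitude","fovy","cx","cy")},open("w2.pkl","wb"))
w1=pickle.load(open("w1.pkl","rb"))
def blobs(p):
    im=cv2.imread(p); g=cv2.cvtColor(im,cv2.COLOR_BGR2GRAY); m=(g<40).astype(np.uint8)
    m[250:]=0
    m=cv2.morphologyEx(m,cv2.MORPH_OPEN,np.ones((7,7)))
    n,l,s,c=cv2.connectedComponentsWithStats(m)
    return [(s[i][4],s[i][:4],c[i].round(1)) for i in range(1,n) if s[i][4]>300]
np.set_printoptions(precision=1,suppress=True)
for p in("pics/w1.png","pics/w2.png"): print(*blobs(p),sep="\n"); print()
# predicted projections of cap tops
for c in(w1,f): print(proj(c,[[542.9,-108.3,143],[520.4,-197.7,143],[497.8,-287.2,143]]))
```

```text
(np.int32(321), array([207, 228,  20,  22], dtype=int32), array([218.1, 240.5]))
(np.int32(348), array([407, 229,  21,  21], dtype=int32), array([415.5, 240.5]))

(np.int32(350), array([406, 229,  22,  21], dtype=int32), array([415.1, 240.8]))

[[314.8  86.6]
 [314.3 207. ]
 [313.8 308.1]]
[[317.6 197.2]
 [316.9 299.6]
 [316.3 386.6]]
```

View pics/w2.png

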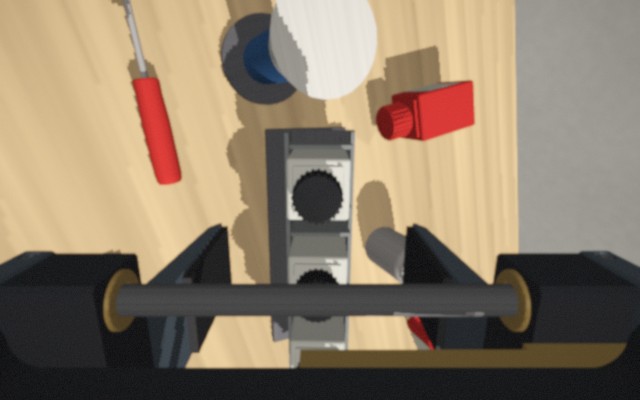

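```bash
cat >> h.py <<'E'
CAP={"L":np.array([542.9,-108.3,143.]),"M":np.array([520.4,-197.7,143.]),"R":np.array([497.8,-287.2,143.])}
E
python3 - <<'E'
from h import *
row(CAP["L"]-9*U,rackR())
E
```

```text
row [0.0049 0.0003 0.129 ] [-0.02  0.07  0.15] force [ 0.51 -1.19  0.21] q [-12.   0. 113.  -1.  42.   2.]
```

Request:
send_rows(
  targets="0.0049 0.0003 0.03 0 0 0.15 100;0.0049 0.0003 0.065 0 0 0.15 100;0.0049 0.0003 0.095 0 0 0.15 100;0.0049 0.0003 0.115 0 0 0.15 100;0.0049 0.0003 0.129 0 0 0.15 100;0.0049 0.0003 0.129 0 0 0.15 100;0.0049 0.0003 0.129 0 0 0.15 30;0.0049 0.0003 0.129 0 0 0.15 30;0.0049 0.0003 0.129 0 0 0.15 30;0.0049 0.0003 0.129 0 0 0.15 30;0.0049 0.0003 0.129 0 0 0.15 30;0.0049 0.0003 0.129 0 0 0.15 30",
  grip_force=35,
)

```text
time_s: 2.53
ee_pos: [554.5, -111.5, 118.6]
ee_rot: [155.9, 0.0, 75.8]
force: [0.2, 0.0, 1.3]
gripper_width: 54.3
gripper_force: 0.0
```

Run:
```python
from h import *
row(CAP["L"]-9*U,rackR())
```

```text
row [ 0.0002 -0.001   0.0008] [ 0.1   0.07 -0.13] force [0.21 0.02 1.33] q [-12.  13. 118.  -2.  25.   4.]
```

Request:
send_rows(
  targets="0 0 0 0 0 0 0;0 0 0 0 0 0 0;0 0 0 0 0 0 0;0 0 0 0 0 0 0;0 0 0 0 0 0 0;0 0 0 0 0 0 0",
  grip_force=35,
)

```text
time_s: 3.03
ee_pos: [554.1, -111.3, 117.8]
ee_rot: [156.0, 0.0, 75.8]
force: [-3.2, 1.1, 4.0]
gripper_width: 39.4
gripper_force: 35.0
```

Request:
send_rows(
  targets="0 0 -0.001 0 0 0 0;0 0 -0.002 0 0 0 0;0 0 -0.003 0 0 0 0;0 0 -0.004 0 0 0 0;0 0 -0.004 0 0 0 0;0 0 -0.004 0 0 0 0;0 0 -0.004 0 0 0 0",
)

```text
time_s: 3.62
ee_pos: [552.5, -111.0, 121.1]
ee_rot: [156.0, 0.0, 75.7]
force: [-0.1, 0.5, -3.9]
gripper_width: 39.5
gripper_force: 35.0
```

Request:
send_rows(
  targets="0 0 -0.001 0 0 0 0;0 0 -0.002 0 0 0 0;0 0 -0.003 0 0 0 0;0 0 -0.004 0 0 0 0;0 0 -0.004 0 0 0 0;0 0 -0.004 0 0 0 0",
)

```text
time_s: 4.12
ee_pos: [551.3, -110.7, 125.3]
ee_rot: [156.0, 0.0, 75.7]
force: [-0.0, 0.3, -3.5]
gripper_width: 39.5
gripper_force: 35.0
```

Run:
```python
from h import *
from workcell import env,eyes
s=env.state();print(s["force"],s["torque"])
```

```text
[-0.01402174  0.28556392 -3.45885479] [0.17882947 0.55201256 0.00142143]
```

Add to h.py:
```python
SC=np.array([610.,207.,0]);SY=np.radians(9.4)
SXv=np.array([np.cos(SY),np.sin(SY),0]);SYv=np.array([-np.sin(SY),np.cos(SY),0])
SR=np.c_[SYv,SXv,-Z]
def bay(y,under,x=0): return SC+x*SXv+y*SYv+np.array([0,0,under+107])
```

```text
(no output)
```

Request:
send_rows(
  targets="0 0 -0.02 0 0 0 0;0 0 -0.045 0 0 0 0;0 0 -0.07 0 0 0 0;0 0 -0.095 0 0 0 0;0 0 -0.12 0 0 0 0;0 0 -0.13 0 0 0 0;0 0 -0.13 0 0 0 0;0 0 -0.13 0 0 0 0",
  grip_force=45,
)

```text
time_s: 4.78
ee_pos: [499.8, -97.6, 243.5]
ee_rot: [156.0, 0.0, 75.7]
force: [0.9, 0.3, -4.9]
gripper_width: 39.2
gripper_force: 45.0
```

Run:
```python
from h import *
row(bay(0,190),SR); row(bay(92,190),SR); print(pose()[0])
```

```text
row [ 0.3223  0.0432 -0.0186] [ 23.69   4.98 -23.3 ] force [ 0.91  0.28 -4.89] q [-12.  -0. 113.  -2.  44.   4.]
row [ 0.4066  0.0095 -0.0337] [ 23.69   4.98 -23.3 ] force [ 0.91  0.28 -4.89] q [-12.  -0. 113.  -2.  44.   4.]
[492.30252548 -95.64445376 260.85328693]
```

Request:
send_rows(
  targets="0.005 0.01 -0.023 2.4 0.5 -2.3 0;0.02 0.02 -0.046 5.9 1.2 -5.8 0;0.05 0.023 -0.048 9.5 2 -9.3 0;0.085 0.023 -0.047 13 2.7 -12.8 0;0.125 0.022 -0.045 16.6 3.5 -16.3 0;0.165 0.02 -0.042 20.1 4.2 -19.8 0;0.205 0.018 -0.04 23.7 5 -23.3 0;0.245 0.016 -0.038 23.7 5 -23.3 0;0.285 0.014 -0.036 23.7 5 -23.3 0;0.325 0.012 -0.035 23.7 5 -23.3 0;0.365 0.01 -0.034 23.7 5 -23.3 0;0.395 0.0095 -0.0337 23.7 5 -23.3 0",
)

```text
time_s: 5.78
ee_pos: [593.0, 290.4, 274.4]
ee_rot: [-179.8, -0.1, 99.5]
force: [0.0, -0.9, -3.6]
gripper_width: 39.3
gripper_force: 45.0
```

Request:
send_rows(
  targets="0.0116 0 0 0 0 0 0;0.0116 0 0 0 0 0 0;0.0116 0 0 0 0 0 0;0.0116 0 0 0 0 0 0",
)

```text
time_s: 6.12
ee_pos: [590.5, 296.5, 277.3]
ee_rot: [-179.9, 0.1, 99.3]
force: [0.3, -0.2, -3.5]
gripper_width: 39.0
gripper_force: 45.0
```

Run:
```python
from h import *
from workcell import eyes
row(bay(92,42),SR)
f=eyes.grab_frame("scene"); a=f["image"]
f=eyes.grab_frame("top"); b=f["image"]
cv2.imwrite("pics/p1.png",np.vstack([cv2.resize(a[90:290,200:560],(720,400)),cv2.resize(b[120:220,160:340],(360,200)).repeat(1,0) if 0 else cv2.resize(b[140:240,150:510],(720,200))]))
```

```text
row [0.0007 0.0048 0.1473] [-0.09  0.07 -0.05] force [ 0.3  -0.21 -3.48] q [26. 25. 71. -0. 85. 16.]
```

View pics/p1.png

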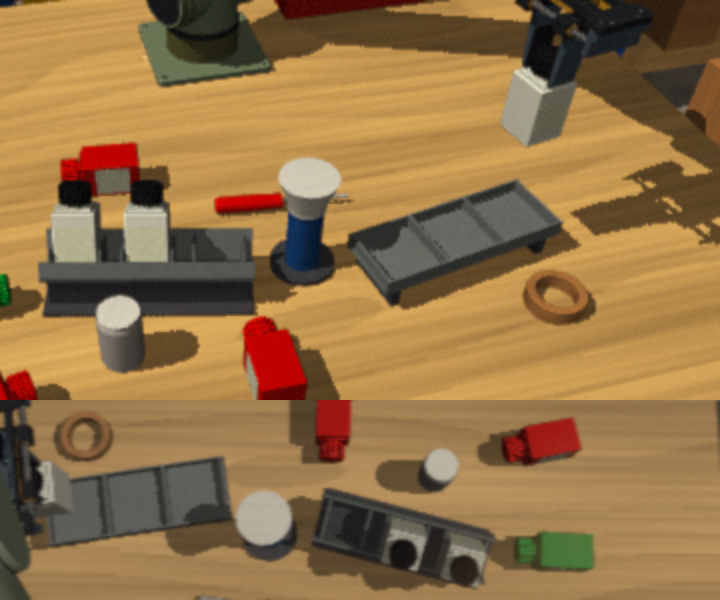

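Request:
send_rows(
  targets="0.0007 0.0048 0.03 0 0 0 0;0.0007 0.0048 0.065 0 0 0 0;0.0007 0.0048 0.1 0 0 0 0;0.0007 0.0048 0.125 0 0 0 0;0.0007 0.0048 0.136 0 0 0 0;0.0007 0.0048 0.14 0 0 0 0;0.0007 0.0048 0.143 0 0 0 0;0.0007 0.0048 0.145 0 0 0 0;0.0007 0.0048 0.147 0 0 0 0;0.0007 0.0048 0.147 0 0 0 0;0.0007 0.0048 0.147 0 0 0 0",
)

```text
time_s: 7.13
ee_pos: [595.5, 299.7, 132.6]
ee_rot: [179.9, -0.1, 99.4]
force: [-0.5, 1.4, -4.6]
gripper_width: 39.2
gripper_force: 45.0
```

Request:
send_rows(
  targets="0 0 0.0007 0 0 0 0;0 0 0.0014 0 0 0 0;0 0 0.002 0 0 0 0;0 0 0.002 0 0 0 0",
)

```text
time_s: 7.47
ee_pos: [594.9, 299.5, 129.3]
ee_rot: [-180.0, -0.0, 99.4]
force: [0.2, 0.7, -4.4]
gripper_width: 39.5
gripper_force: 45.0
```

Request:
send_rows(
  targets="0 0 0.0008 0 0 0 0;0 0 0.0016 0 0 0 0;0 0 0.0016 0 0 0 0",
)

```text
time_s: 7.72
ee_pos: [594.9, 299.4, 127.5]
ee_rot: [-180.0, -0.0, 99.4]
force: [-0.4, 0.5, -3.4]
gripper_width: 39.1
gripper_force: 45.0
```

Request:
send_rows(
  targets="0 0 0.0008 0 0 0 0;0 0 0.0016 0 0 0 0;0 0 0.0016 0 0 0 0",
)

```text
time_s: 7.97
ee_pos: [595.3, 299.6, 126.6]
ee_rot: [180.0, -0.0, 99.4]
force: [0.2, -0.2, -1.9]
gripper_width: 39.1
gripper_force: 45.0
```

Request:
send_rows(
  targets="0 0 0.0008 0 0 0 0;0 0 0.0008 0 0 0 0;0 0 0.0008 0 0 0 70;0 0 0.0008 0 0 0 70;0 0 0.0008 0 0 0 70;0 0 0.0008 0 0 0 70;0 0 0.0008 0 0 0 70;0 0 -0.01 0 0 0 70;0 0 -0.03 0 0 0 70;0 0 -0.06 0 0 0 70;0 0 -0.1 0 0 0 70;0 0 -0.13 0 0 0 70",
)

```text
time_s: 8.97
ee_pos: [595.3, 299.6, 260.0]
ee_rot: [179.8, -0.1, 99.4]
force: [0.8, 0.1, 0.4]
gripper_width: 63.7
gripper_force: 0.0
```

Run:
```python
from h import *
row(CAP["M"]-9*U+100*U,rackR()); row(CAP["M"]-9*U+20*U,rackR());row(CAP["M"]-9*U,rackR())
```

```text
row [-0.4668 -0.1822  0.0501] [-23.53  -5.03  23.14] force [0.81 0.13 0.42] q [26. 26. 72.  0. 82. 16.]
row [-0.4798 -0.1525  0.1232] [-23.53  -5.03  23.14] force [0.81 0.13 0.42] q [26. 26. 72.  0. 82. 16.]
row [-0.4831 -0.1451  0.1415] [-23.53  -5.03  23.14] force [0.81 0.13 0.42] q [26. 26. 72.  0. 82. 16.]
```

Request:
send_rows(
  targets="-0.02 -0.008 0 0 0 0 60;-0.058 -0.022 0 -2 -0.4 2 60;-0.096 -0.037 0.005 -5 -1 5 60;-0.134 -0.052 0.01 -8 -1.7 8 60;-0.172 -0.067 0.01 -11 -2.4 11 60;-0.21 -0.082 0.015 -14 -3 14 60;-0.248 -0.097 0.015 -17 -3.6 17 60;-0.286 -0.112 0.02 -20 -4.3 20 60;-0.324 -0.127 0.025 -23.5 -5 23.1 60;-0.362 -0.142 0.03 -23.5 -5 23.1 60;-0.4 -0.157 0.04 -23.5 -5 23.1 60;-0.438 -0.17 0.05 -23.5 -5 23.1 60",
)

```text
time_s: 9.97
ee_pos: [498.1, -161.8, 207.6]
ee_rot: [156.0, 0.1, 76.0]
force: [0.2, 0.2, 0.2]
gripper_width: 54.5
gripper_force: 0.0
```

Request:
send_rows(
  targets="0.0287 0 0 0 0 0 60;0.0287 0 0 0 0 0 60",
)

```text
time_s: 10.13
ee_pos: [504.4, -137.3, 206.4]
ee_rot: [156.2, 0.0, 75.3]
force: [0.0, 0.1, 0.1]
gripper_width: 54.5
gripper_force: 0.0
```

Run:
```python
from h import *
row(CAP["M"]-9*U,rackR())
```

```text
row [-0.0542  0.0026  0.0985] [-0.16  0.29 -0.57] force [0.02 0.1  0.05] q [-17.   3. 115.   1.  38.  -3.]
```

Request:
send_rows(
  targets="-0.03 0.002 0 0 0 0 60;-0.055 0.002 0.02 0 0 0 60;-0.055 0.002 0.04 0 0 0 60;-0.055 0.002 0.06 0 0 0 60;-0.055 0.002 0.06 0 0 0 60;-0.055 0.002 0.06 0 0 0 60",
)

```text
time_s: 10.63
ee_pos: [518.1, -190.8, 151.9]
ee_rot: [156.2, 0.1, 76.1]
force: [-0.1, 0.6, -0.3]
gripper_width: 54.5
gripper_force: 0.0
```

Run:
```python
from h import *
row(CAP["M"]-9*U,rackR())
```

```text
row [-0.0061  0.0001  0.0378] [-0.24 -0.01  0.23] force [-0.05  0.62 -0.32] q [-24.   9. 117.   8.  31. -16.]
```

Request:
send_rows(
  targets="-0.0055 0 0.012 0 0 0.2 60;-0.0055 0 0.025 0 0 0.2 60;-0.0055 0 0.0375 0 0 0.2 60;-0.0055 0 0.0375 0 0 0.2 0;-0.0055 0 0.0375 0 0 0.2 0;-0.0055 0 0.0375 0 0 0.2 0;-0.0055 0 0.0375 0 0 0.2 0;-0.0055 0 0.0375 0 0 0.2 0;-0.0055 0 0.0375 0 0 0.2 0",
  grip_force=35,
)

```text
time_s: 11.38
ee_pos: [531.2, -201.1, 118.9]
ee_rot: [156.1, 0.0, 75.8]
force: [-2.8, 2.3, 6.2]
gripper_width: 39.3
gripper_force: 35.0
```

Request:
send_rows(
  targets="0 0 -0.001 0 0 0 0;0 0 -0.002 0 0 0 0;0 0 -0.003 0 0 0 0;0 0 -0.004 0 0 0 0;0 0 -0.004 0 0 0 0;0 0 -0.004 0 0 0 0;0 0 -0.004 0 0 0 0",
)

```text
time_s: 11.97
ee_pos: [529.6, -201.0, 121.3]
ee_rot: [156.2, 0.0, 75.8]
force: [-0.2, 1.4, -0.5]
gripper_width: 38.8
gripper_force: 35.0
```

Request:
send_rows(
  targets="0 0 -0.001 0 0 0 0;0 0 -0.001 0 0 0 0;0 0 -0.001 0 0 0 0;0 0 -0.001 0 0 0 0",
)

```text
time_s: 12.3
ee_pos: [529.1, -200.8, 122.3]
ee_rot: [156.2, 0.0, 75.8]
force: [0.1, 0.2, -0.9]
gripper_width: 39.4
gripper_force: 35.0
```

Run:
```python
from h import *
s=pose()[2]; print(s["ee_pos"],s["force"])
```

```text
[ 529.14150979 -200.83603828  122.28602736] [ 0.14679075  0.21422726 -0.91907852]
```

Request:
send_rows(
  targets="0 0 0.002 0 0 0 0;0 0 0.004 0 0 0 0;0 0 0.0052 0 0 0 0;0 0 0.0052 0 0 0 0",
  grip_force=30,
)

```text
time_s: 12.63
ee_pos: [531.0, -201.2, 118.5]
ee_rot: [156.1, 0.0, 75.8]
force: [-6.6, 2.2, 9.5]
gripper_width: 39.4
gripper_force: 30.0
```

Request:
send_rows(
  targets="0 0 0 0 0 7 0;0 0 0 0 0 14 0;0 0 0 0 0 21 0;0 0 0 0 0 28 0;0 0 0 0 0 35 0;0 0 0 0 0 42 0;0 0 0 0 0 49 0;0 0 0 0 0 56 0;0 0 0 0 0 63 0;0 0 0 0 0 70 0;0 0 0 0 0 76 0;0 0 0 0 0 76 0",
)

```text
time_s: 13.63
ee_pos: [531.3, -201.3, 118.7]
ee_rot: [173.9, -23.2, 0.9]
force: [-5.9, 2.7, 10.5]
gripper_width: 39.2
gripper_force: 30.0
```

Run:
```python
from h import *
s=pose()[2]; print(s["ee_pos"],s["force"],s["torque"],s["qpos"])
```

```text
[ 531.31637882 -201.2516349   118.73112385] [-5.87343384  2.74487741 10.53920381] [0.41728789 0.35815773 0.36796209] [-24.29395237  13.04481384 117.69723848   9.26650764  25.9632474
  58.59383631]
```

Request:
send_rows(
  targets="0 0 0 0 0 0 65;0 0 0 0 0 0 65;0 0 0 0 0 0 65;0 0 0 0 0 0 65;0 0 0 0 0 0 65",
)

```text
time_s: 14.05
ee_pos: [531.2, -201.4, 117.3]
ee_rot: [173.9, -23.1, 1.0]
force: [-0.2, 0.1, -0.7]
gripper_width: 59.3
gripper_force: 0.0
```

Request:
send_rows(
  targets="0 0 0 0 0 -7 60;0 0 0 0 0 -14 60;0 0 0 0 0 -21 60;0 0 0 0 0 -28 60;0 0 0 0 0 -35 60;0 0 0 0 0 -42 60;0 0 0 0 0 -49 60;0 0 0 0 0 -56 60;0 0 0 0 0 -63 60;0 0 0 0 0 -70 60;0 0 0 0 0 -76 60;0 0 0 0 0 -76 60",
)

```text
time_s: 15.05
ee_pos: [531.2, -201.4, 117.4]
ee_rot: [156.2, 0.1, 75.8]
force: [0.3, -0.2, -0.4]
gripper_width: 54.6
gripper_force: 0.0
```

Request:
send_rows(
  targets="0 0 0 0 0 0 0;0 0 0 0 0 0 0;0 0 0 0 0 0 0;0 0 0 0 0 0 0;0 0 0 0 0 0 0;0 0 0 0 0 0 0;0 0 0 0 0 0 0",
  grip_force=45,
)

```text
time_s: 15.63
ee_pos: [531.1, -201.3, 117.5]
ee_rot: [156.2, 0.0, 75.7]
force: [0.3, 0.4, -0.9]
gripper_width: 39.2
gripper_force: 45.0
```

Request:
send_rows(
  targets="0 0 -0.001 0 0 0 0;0 0 -0.002 0 0 0 0;0 0 -0.003 0 0 0 0;0 0 -0.004 0 0 0 0;0 0 -0.004 0 0 0 0;0 0 -0.004 0 0 0 0;0 0 -0.004 0 0 0 0",
)

```text
time_s: 16.22
ee_pos: [529.4, -200.9, 121.0]
ee_rot: [156.2, 0.0, 75.8]
force: [0.2, -0.4, -2.9]
gripper_width: 39.3
gripper_force: 45.0
```

Request:
send_rows(
  targets="0 0 -0.004 0 0 0 0;0 0 -0.02 0 0 0 0;0 0 -0.045 0 0 0 0;0 0 -0.07 0 0 0 0;0 0 -0.095 0 0 0 0;0 0 -0.12 0 0 0 0;0 0 -0.13 0 0 0 0;0 0 -0.13 0 0 0 0;0 0 -0.13 0 0 0 0",
)

```text
time_s: 16.97
ee_pos: [478.4, -187.9, 239.8]
ee_rot: [156.2, 0.0, 75.7]
force: [-0.5, 0.0, -4.3]
gripper_width: 39.3
gripper_force: 45.0
```

Run:
```python
from h import *
row(bay(0,190),SR); print(pose()[0])
```

```text
row [ 0.4151  0.0432 -0.0228] [ 23.49   4.94 -23.3 ] force [-0.55  0.02 -4.29] q [-26.   1. 112.   7.  44. -15.]
[ 471.00163869 -186.02004476  257.20199798]
```

Request:
send_rows(
  targets="0.005 0.01 -0.023 2.4 0.5 -2.3 0;0.02 0.02 -0.046 5.9 1.2 -5.8 0;0.05 0.026 -0.048 9.5 2 -9.3 0;0.085 0.03 -0.046 13 2.7 -12.8 0;0.125 0.033 -0.042 16.6 3.5 -16.3 0;0.165 0.035 -0.04 20.1 4.2 -19.8 0;0.205 0.037 -0.037 23.5 5 -23.3 0;0.245 0.039 -0.034 23.5 5 -23.3 0;0.285 0.04 -0.03 23.5 5 -23.3 0;0.325 0.041 -0.027 23.5 5 -23.3 0;0.365 0.042 -0.025 23.5 5 -23.3 0;0.4 0.043 -0.0228 23.5 5 -23.3 0",
)

```text
time_s: 17.97
ee_pos: [607.0, 195.4, 274.8]
ee_rot: [-179.8, -0.1, 99.5]
force: [0.5, -1.0, -3.4]
gripper_width: 39.1
gripper_force: 45.0
```

Request:
send_rows(
  targets="0.014 0 0 0 0 0 0;0.014 0 0 0 0 0 0;0.014 0 0 0 0 0 0;0.014 0 0 0 0 0 0",
)

```text
time_s: 18.3
ee_pos: [604.0, 205.1, 276.9]
ee_rot: [-179.9, 0.0, 99.4]
force: [0.3, 0.2, -1.8]
gripper_width: 39.5
gripper_force: 45.0
```

Run:
```python
from h import *
row(bay(0,42),SR)
```

```text
row [0.0009 0.0065 0.1469] [-0.1   0.01 -0.01] force [ 0.32  0.19 -1.81] q [18. 23. 74.  0. 83.  8.]
```

Request:
send_rows(
  targets="0.0009 0.0065 0.03 0 0 0 0;0.0009 0.0065 0.065 0 0 0 0;0.0009 0.0065 0.1 0 0 0 0;0.0009 0.0065 0.125 0 0 0 0;0.0009 0.0065 0.136 0 0 0 0;0.0009 0.0065 0.141 0 0 0 0;0.0009 0.0065 0.145 0 0 0 0;0.0009 0.0065 0.147 0 0 0 0;0.0009 0.0065 0.148 0 0 0 0;0.0009 0.0065 0.149 0 0 0 0;0.0009 0.0065 0.149 0 0 0 0",
)

```text
time_s: 19.22
ee_pos: [610.8, 208.4, 130.3]
ee_rot: [179.9, -0.1, 99.4]
force: [-0.5, -1.1, -4.0]
gripper_width: 39.2
gripper_force: 45.0
```

Request:
send_rows(
  targets="0 0 0.0008 0 0 0 0;0 0 0.0014 0 0 0 0;0 0 0.0014 0 0 0 0",
)

```text
time_s: 19.47
ee_pos: [610.3, 208.3, 128.0]
ee_rot: [180.0, -0.1, 99.4]
force: [-0.8, -0.5, -2.8]
gripper_width: 39.3
gripper_force: 45.0
```

Request:
send_rows(
  targets="0 0 0.0007 0 0 0 0;0 0 0.0014 0 0 0 0;0 0 0.0014 0 0 0 0",
)

```text
time_s: 19.72
ee_pos: [610.5, 208.4, 126.6]
ee_rot: [180.0, -0.1, 99.4]
force: [-0.3, 0.7, -0.2]
gripper_width: 39.2
gripper_force: 45.0
```

Touching; settle a touch more, release, and go back to the third bottle.

Request:
send_rows(
  targets="0 0 0.0006 0 0 0 0;0 0 0.0006 0 0 0 0;0 0 0.0006 0 0 0 70;0 0 0.0006 0 0 0 70;0 0 0.0006 0 0 0 70;0 0 0.0006 0 0 0 70;0 0 0.0006 0 0 0 70;0 0 -0.01 0 0 0 70;0 0 -0.03 0 0 0 70;0 0 -0.06 0 0 0 60;0 0 -0.1 0 0 0 60;0 0 -0.13 0 0 0 60",
)

```text
time_s: 20.72
ee_pos: [610.6, 208.2, 260.1]
ee_rot: [179.8, -0.1, 99.4]
force: [0.2, 0.1, 0.5]
gripper_width: 54.8
gripper_force: 0.0
```

Run:
```python
from h import *
row(CAP["R"]-9*U+60*U,rackR())
```

```text
row [-0.4652 -0.2045  0.0866] [-23.51  -5.04  23.14] force [0.15 0.12 0.48] q [18. 23. 75.  0. 81.  8.]
```

Request:
send_rows(
  targets="-0.02 -0.008 0 0 0 0 60;-0.058 -0.025 0 -2 -0.4 2 60;-0.096 -0.042 0 -5 -1 5 60;-0.134 -0.058 0 -8 -1.7 8 60;-0.172 -0.075 0 -11 -2.4 11 60;-0.21 -0.092 0 -14 -3 14 60;-0.248 -0.108 0.01 -17 -3.6 17 60;-0.286 -0.125 0.02 -20 -4.3 20 60;-0.324 -0.142 0.03 -23.5 -5 23.1 60;-0.362 -0.159 0.045 -23.5 -5 23.1 60;-0.4 -0.175 0.06 -23.5 -5 23.1 60;-0.438 -0.192 0.07 -23.5 -5 23.1 60",
)

```text
time_s: 21.72
ee_pos: [493.5, -248.2, 188.5]
ee_rot: [156.1, 0.1, 76.0]
force: [0.5, -0.3, 0.3]
gripper_width: 55.1
gripper_force: 0.0
```

Request:
send_rows(
  targets="-0.023 -0.006 0 0 0 0 60;-0.023 -0.006 0 0 0 0 60;-0.023 -0.006 0 0 0 0 60;-0.023 -0.006 0 0 0 0 60",
)

```text
time_s: 22.05
ee_pos: [484.0, -267.7, 186.6]
ee_rot: [156.1, 0.1, 75.9]
force: [-0.2, 0.7, -0.4]
gripper_width: 54.9
gripper_force: 0.0
```

Run:
```python
from h import *
row(CAP["R"]-9*U,rackR())
```

```text
row [-0.0155 -0.0011  0.0752] [-0.11  0.03  0.06] force [-0.2   0.66 -0.37] q [-35.   7. 113.  14.  38. -30.]
```

Request:
send_rows(
  targets="-0.0155 -0.001 0.02 0 0 0 60;-0.0155 -0.001 0.045 0 0 0 60;-0.0155 -0.001 0.065 0 0 0 60;-0.0155 -0.001 0.0752 0 0 0 60;-0.0155 -0.001 0.0752 0 0 0 60;-0.0155 -0.001 0.0752 0 0 0 0;-0.0155 -0.001 0.0752 0 0 0 0;-0.0155 -0.001 0.0752 0 0 0 0;-0.0155 -0.001 0.0752 0 0 0 0;-0.0155 -0.001 0.0752 0 0 0 0;-0.0155 -0.001 0.0752 0 0 0 0;-0.0155 -0.001 0.0752 0 0 0 0",
  grip_force=35,
)

```text
time_s: 23.05
ee_pos: [508.6, -290.0, 116.9]
ee_rot: [156.1, 0.0, 76.0]
force: [-0.8, 2.8, 3.9]
gripper_width: 38.9
gripper_force: 35.0
```

Request:
send_rows(
  targets="0 0 -0.001 0 0 0 0;0 0 -0.002 0 0 0 0;0 0 -0.003 0 0 0 0;0 0 -0.004 0 0 0 0;0 0 -0.004 0 0 0 0;0 0 -0.004 0 0 0 0;0 0 -0.004 0 0 0 0",
)

```text
time_s: 23.63
ee_pos: [507.0, -289.8, 120.2]
ee_rot: [156.2, 0.1, 76.0]
force: [0.3, 1.7, 0.9]
gripper_width: 39.5
gripper_force: 35.0
```

Request:
send_rows(
  targets="0 0 -0.0008 0 0 0 0;0 0 -0.0008 0 0 0 0;0 0 -0.0008 0 0 0 0;0 0 -0.0008 0 0 0 0",
)

```text
time_s: 23.97
ee_pos: [506.6, -289.7, 121.0]
ee_rot: [156.2, 0.1, 75.9]
force: [0.2, 0.9, 0.1]
gripper_width: 39.3
gripper_force: 35.0
```

Run:
```python
from h import *
s=pose()[2]; print(s["ee_pos"],s["force"])
```

```text
[ 506.63117967 -289.69635659  120.9534802 ] [0.22204029 0.93896643 0.13659983]
```

Request:
send_rows(
  targets="0 0 0.002 0 0 0 0;0 0 0.004 0 0 0 0;0 0 0.0049 0 0 0 0;0 0 0.0049 0 0 0 0",
  grip_force=30,
)

```text
time_s: 24.3
ee_pos: [508.6, -290.1, 116.9]
ee_rot: [156.2, 0.1, 76.0]
force: [-2.6, 2.4, 3.8]
gripper_width: 39.2
gripper_force: 30.0
```

Request:
send_rows(
  targets="0 0 0 0 0 7 0;0 0 0 0 0 14 0;0 0 0 0 0 21 0;0 0 0 0 0 28 0;0 0 0 0 0 35 0;0 0 0 0 0 42 0;0 0 0 0 0 49 0;0 0 0 0 0 56 0;0 0 0 0 0 63 0;0 0 0 0 0 70 0;0 0 0 0 0 76 0;0 0 0 0 0 76 0",
)

```text
time_s: 25.3
ee_pos: [509.2, -290.6, 117.2]
ee_rot: [173.8, -23.2, 1.1]
force: [-0.0, 2.5, 3.8]
gripper_width: 39.2
gripper_force: 30.0
```

Run:
```python
from h import *
s=pose()[2]; print(s["ee_pos"],s["force"],s["torque"],s["qpos"])
```

```text
[ 509.15978167 -290.64097355  117.18863948] [-0.02716378  2.51796167  3.83980903] [ 0.35268257 -0.0386205   0.26677081] [-35.71890677  15.0381935  115.05524687  18.0152009   28.65684037
  40.17295926]
```

Request:
send_rows(
  targets="0 0 0 0 0 0 65;0 0 0 0 0 0 65;0 0 0 0 0 0 65;0 0 0 0 0 0 65;0 0 0 0 0 0 65",
)

```text
time_s: 25.72
ee_pos: [508.5, -290.1, 116.4]
ee_rot: [173.8, -23.1, 1.3]
force: [-0.1, 1.0, 1.8]
gripper_width: 58.9
gripper_force: 1.0
```

Request:
send_rows(
  targets="0 0 0 0 0 -7 60;0 0 0 0 0 -14 60;0 0 0 0 0 -21 60;0 0 0 0 0 -28 60;0 0 0 0 0 -35 60;0 0 0 0 0 -42 60;0 0 0 0 0 -49 60;0 0 0 0 0 -56 60;0 0 0 0 0 -63 60;0 0 0 0 0 -70 60;0 0 0 0 0 -76 60;0 0 0 0 0 -76 60",
)

```text
time_s: 26.72
ee_pos: [508.7, -291.2, 116.9]
ee_rot: [156.1, 0.2, 76.0]
force: [-2.6, -1.0, 2.8]
gripper_width: 54.6
gripper_force: 1.7
```

Request:
send_rows(
  targets="0 0 0 0 0 0 0;0 0 0 0 0 0 0;0 0 0 0 0 0 0;0 0 0 0 0 0 0;0 0 0 0 0 0 0;0 0 0 0 0 0 0;0 0 0 0 0 0 0",
  grip_force=45,
)

```text
time_s: 27.3
ee_pos: [509.0, -290.4, 116.9]
ee_rot: [156.1, 0.1, 75.9]
force: [-1.1, -0.4, 4.2]
gripper_width: 38.9
gripper_force: 45.4
```

Request:
send_rows(
  targets="0 0 -0.001 0 0 0 0;0 0 -0.002 0 0 0 0;0 0 -0.003 0 0 0 0;0 0 -0.004 0 0 0 0;0 0 -0.004 0 0 0 0;0 0 -0.004 0 0 0 0;0 0 -0.004 0 0 0 0",
)

```text
time_s: 27.88
ee_pos: [506.8, -289.5, 119.7]
ee_rot: [156.2, 0.0, 76.0]
force: [3.0, -0.5, -4.4]
gripper_width: 38.9
gripper_force: 45.0
```

Request:
send_rows(
  targets="0 0 -0.004 0 0 0 0;0 0 -0.004 0 0 0 0;0 0 -0.004 0 0 0 0",
)

```text
time_s: 28.13
ee_pos: [505.1, -289.1, 123.9]
ee_rot: [156.2, 0.0, 76.0]
force: [0.6, 0.1, -2.4]
gripper_width: 39.4
gripper_force: 45.0
```

Request:
send_rows(
  targets="0 0 -0.018 0 0 0 0;0 0 -0.04 0 0 0 0;0 0 -0.065 0 0 0 0;0 0 -0.09 0 0 0 0;0 0 -0.115 0 0 0 0;0 0 -0.126 0 0 0 0;0 0 -0.126 0 0 0 0;0 0 -0.126 0 0 0 0",
)

```text
time_s: 28.8
ee_pos: [455.1, -276.3, 238.6]
ee_rot: [156.3, 0.0, 76.0]
force: [-0.2, 0.4, -5.1]
gripper_width: 39.2
gripper_force: 45.0
```

Run:
```python
from h import *
row(bay(-92,190),SR); print(pose()[0])
```

```text
row [ 0.422   0.0798 -0.0083] [ 23.4    4.89 -23.09] force [-0.18  0.41 -5.07] q [-39.   3. 110.  13.  46. -32.]
[ 447.63875007 -274.44041322  255.94704802]
```

Request:
send_rows(
  targets="0.005 0.01 -0.023 2.4 0.5 -2.3 0;0.02 0.024 -0.046 5.9 1.2 -5.8 0;0.05 0.034 -0.046 9.5 2 -9.3 0;0.085 0.043 -0.043 13 2.7 -12.8 0;0.125 0.052 -0.038 16.6 3.5 -16.3 0;0.165 0.06 -0.034 20.1 4.2 -19.8 0;0.205 0.066 -0.03 23.4 4.9 -23.1 0;0.245 0.07 -0.025 23.4 4.9 -23.1 0;0.285 0.073 -0.02 23.4 4.9 -23.1 0;0.325 0.076 -0.016 23.4 4.9 -23.1 0;0.365 0.078 -0.012 23.4 4.9 -23.1 0;0.4 0.079 -0.009 23.4 4.9 -23.1 0",
)

```text
time_s: 29.8
ee_pos: [620.2, 97.6, 275.7]
ee_rot: [-179.9, -0.0, 99.5]
force: [0.8, -0.1, -3.6]
gripper_width: 39.3
gripper_force: 45.0
```

Request:
send_rows(
  targets="0.021 0 0 0 0 0 0;0.021 0 0 0 0 0 0;0.021 0 0 0 0 0 0;0.021 0 0 0 0 0 0",
)

```text
time_s: 30.13
ee_pos: [616.2, 115.0, 277.0]
ee_rot: [-179.9, 0.1, 99.4]
force: [1.0, -0.6, -3.5]
gripper_width: 39.1
gripper_force: 45.0
```

Run:
```python
from h import *
row(bay(-92,42),SR)
```

```text
row [0.     0.0092 0.147 ] [-0.08  0.09  0.02] force [ 1.01 -0.63 -3.49] q [10. 21. 76. -0. 83.  0.]
```

Request:
send_rows(
  targets="0 0.0085 0.03 0 0 0 0;0 0.0085 0.065 0 0 0 0;0 0.0085 0.1 0 0 0 0;0 0.0085 0.125 0 0 0 0;0 0.0085 0.136 0 0 0 0;0 0.0085 0.141 0 0 0 0;0 0.0085 0.145 0 0 0 0;0 0.0085 0.147 0 0 0 0;0 0.0085 0.148 0 0 0 0;0 0.0085 0.149 0 0 0 0;0 0.0085 0.149 0 0 0 0",
)

```text
time_s: 31.05
ee_pos: [625.6, 116.6, 130.9]
ee_rot: [179.8, 0.1, 99.4]
force: [0.4, -1.5, -3.9]
gripper_width: 39.1
gripper_force: 45.0
```

Request:
send_rows(
  targets="0 0 0.0008 0 0 0 0;0 0 0.0014 0 0 0 0;0 0 0.0014 0 0 0 0",
)

```text
time_s: 31.3
ee_pos: [625.1, 116.5, 128.6]
ee_rot: [179.9, 0.1, 99.4]
force: [-1.2, 0.7, -4.1]
gripper_width: 39.1
gripper_force: 45.0
```

Request:
send_rows(
  targets="0 0 0.0007 0 0 0 0;0 0 0.0014 0 0 0 0;0 0 0.0014 0 0 0 0",
)

```text
time_s: 31.55
ee_pos: [624.9, 116.5, 126.9]
ee_rot: [179.9, 0.1, 99.4]
force: [-0.2, -0.1, -3.5]
gripper_width: 39.1
gripper_force: 45.0
```

Request:
send_rows(
  targets="0 0 0.0007 0 0 0 0;0 0 0.0014 0 0 0 0;0 0 0.0014 0 0 0 0",
)

```text
time_s: 31.8
ee_pos: [625.3, 116.6, 126.0]
ee_rot: [179.9, 0.0, 99.4]
force: [1.2, 0.9, -3.0]
gripper_width: 39.0
gripper_force: 45.0
```

Request:
send_rows(
  targets="0 0 0.0006 0 0 0 0;0 0 0.001 0 0 0 0;0 0 0.001 0 0 0 0",
)

```text
time_s: 32.05
ee_pos: [625.5, 116.6, 125.2]
ee_rot: [179.8, 0.0, 99.4]
force: [-0.6, 0.6, -0.3]
gripper_width: 39.3
gripper_force: 45.0
```

Request:
send_rows(
  targets="0 0 0.0006 0 0 0 0;0 0 0.0006 0 0 0 0;0 0 0.0006 0 0 0 70;0 0 0.0006 0 0 0 70;0 0 0.0006 0 0 0 70;0 0 0.0006 0 0 0 70;0 0 0.0006 0 0 0 70;0 0 -0.01 0 0 0 70;0 0 -0.03 0 0 0 70;0 0 -0.06 0 0 0 70;0 0 -0.1 0 0 0 70;0 0 -0.13 0 0 0 70",
)

```text
time_s: 33.05
ee_pos: [625.2, 116.6, 257.8]
ee_rot: [179.8, 0.1, 99.4]
force: [0.4, -0.3, 1.0]
gripper_width: 63.9
gripper_force: 0.0
```

Request:
send_rows(
  targets="-0.03 -0.03 0 0 0 0 70;-0.06 -0.06 -0.02 0 0 0 70;-0.1 -0.09 -0.03 0 0 0 70;-0.13 -0.12 -0.04 0 0 0 70;-0.16 -0.15 -0.04 0 0 0 70;-0.16 -0.18 -0.04 0 0 0 70;-0.16 -0.18 -0.04 0 0 0 70",
)

```text
time_s: 33.63
ee_pos: [467.8, -73.3, 295.6]
ee_rot: [-179.9, 0.1, 99.2]
force: [-1.0, 0.0, 0.1]
gripper_width: 63.8
gripper_force: 0.0
```

Run:
```python
from h import *
from workcell import eyes
a=eyes.grab_frame("scene")["image"]; b=eyes.grab_frame("top")["image"]
cv2.imwrite("pics/p2.png",np.vstack([cv2.resize(a[110:280,200:520],(720,382)),cv2.resize(b[140:240,150:510],(720,200))]))
```

```text
(no output)
```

View pics/p2.png

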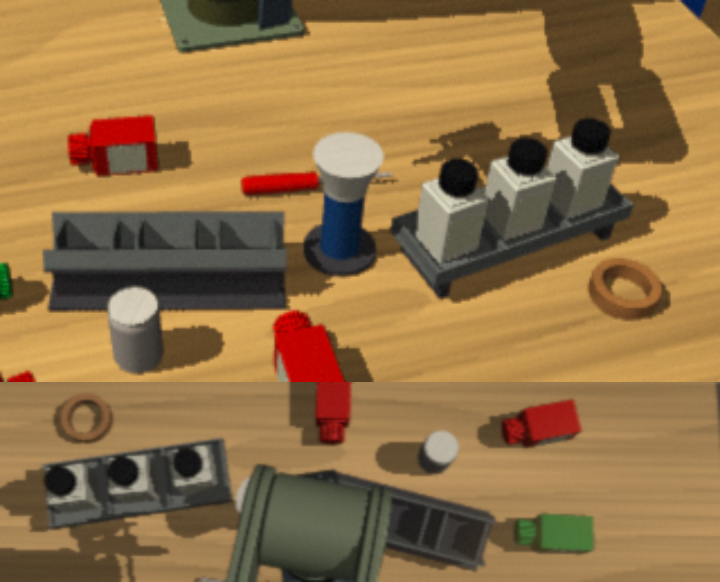

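The picture shows the three bottles upright, one in each bay. The can, ring and screwdriver are where they were, and the arm is clear.

```bash
python3 -c "
from workcell import env
print(env.job_done())"
```

```text
the job is handed in; nothing more can be done
None
```

I handed the job in after about 34 s of the 72 s allowed: the tug showed two loose caps, which I screwed snug in the rack, and one tight cap, which I left alone. All three bottles stand upright in their own bays, and the can, ring and screwdriver look unmoved. No verdict was returned.

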